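# Stow the watering rose and fasten the tub

### The arm

A 7-joint arm with a two-finger parallel gripper is mounted at the origin on the work surface. World frame = base frame: x ahead of the robot, y to its left, z up, the work surface at z = 0. Lengths are in m, angles in rad, forces in N, time in s.
With the tool pointing down it reaches from about 0.425 to 0.875 m from the base axis. Payload 4.7 kg.
Tool frame: the origin (TCP) lies on the centre line of the jaws, within the pads' length; the fingertips stand 14 mm ahead of it and the grasp point (between the pads) lies 5 mm behind it; z points along the fingers, y is the line along which they close (so a half turn about z gives the same grasp; the last joint's range is limited). The gripper opens to 87 mm and grips with 3 to 60 N. Pads are 19 mm wide; open, the fingers measure 117 mm over their backs; the gripper's body (75 mm by 190 mm) begins 51 mm behind the grasp point.
Start: joints at [-1.282, 0.321, -0.07, 1.45, 0.023, 1.371, -0.057], TCP at [0.176, 0.626, 0.237] pointing down, gripper open.
Joint ranges: [-2.86, 2.86], [-0.3, 2.09], [-1.38, 1.24], [0.06, 2.45], [-1.56, 4.7], [0.09, 2.05], [-2.69, 2.69]. Speed limits (rad/s): [2.57, 2.57, 3.14, 3.14, 3.14, 3.14, 3.14].

### API

Orientations are given as a rotation vector (axis times angle).
In Python, from bench import ctrl gives the robot as it stands.
- The arm moves only by the tool send_rows, never from a script. Its argument "steps" is a list of rows, each an object of numbers: "tx", "ty", "tz": the shift along the tool's x, y, z in units of 60 mm (1.0 is 60 mm); "turn": the turn about the tool's z in units of 8 degrees (1.0 is 8 degrees); "grip": the opening, from 0 (shut) to 1 (fully open). A call has 1 to 12 rows; each row shifts and turns the commanded pose from where the row before left it, along the tool's axes as they then stand; what a row does not reach is not made up. A row lasts 1/8 s, in which the tool goes at most 62.5 mm and 10.7 degrees, less where a joint would pass 70% of its speed; a pose out of reach is approached as far as the arm can. A call is refused whole if a number of a shift passes 1 or a number of a turn 1, either way. A call with a gripper value outside its range is refused whole. The fingers move at their own pace and stop on an object; "newtons" is the grip in N (left out, the last holds). Time passes only in rows, so rows that do not move let the fingers close. It gives the time, the measured TCP pose, the force, the opening and the grip force at its end, in the units of the state.
- ctrl.get_state(): the state, without advancing time (a new reading comes with each control period).
- ctrl.get_image(name): name is "side" or "top"; returns a dict with "pixels" (480x640x3 uint8, red, green, blue), "K" (3x3 intrinsics, pixels), "dist" ([k1, k2, p1, p2, k3] as OpenCV has them; the pictures are not rectified), "cam_to_world" (4x4, takes a point from camera to world coordinates). Camera axes: x right, y down, z forward; pixel columns grow to the right and rows downward; lengths in m; the calibration is good to about 2 mm. A picture is of the moment at which its call begins. There is no depth.
- ctrl.close_job(): hands the job in; it is judged then, once.
The state is a dict: "time": time; "joint_positions": joint angles; "qd": joint speeds; "joint_torque": joint torques, N m; "position": TCP position; "tool_rot": TCP orientation; "ft_force": force on the tool from outside, world axes, zero at the start; "torque": the same for the moment, N m; "grip_width": opening from 0.0 (shut) to 1.0 (fully open); "grip_force": force on a finger pad.
Only numpy, scipy, OpenCV 4.12 (cv2) and the standard library are available. Lean on these libraries where they do the work, as an engineer would, in place of code of your own. Each camera call takes 0.05 s, during which the arm holds its last target. There are 200 camera calls.

### The job

Stand the green watering rose in the red flip-top tub, neck up, then flip the lid over and press it down firmly, but without leaning hard on it, until it snaps fully shut under its catch. With the lid shut, swing the steel clamp across it until it is fully home. Leave the other things on the shelf where they are.

Things in the scene. Friction and masses are not known exactly. Their poses are not given: they have to be found in the camera images.
- tub: Red plastic flip-top tub on springy rubber feet on a bolted plate: it cannot slide, but sinks up to 14 mm when pressed and comes back. Origin: centre of its underside, 20 mm above the shelf. Outside 160 (x) x 150 (y) x 125 mm tall (z), walls and floor 5 mm, open on top. Lid hinged on its +y rim; steel spring catch outside the -y wall; swivel clamp on a post outside the +x wall.
- lid (a joint): Angle of the red lid (rad): 0 = fully shut on the tub, about 1.57 = standing upright, up to 2.1 = leaning back beyond the hinge. Stays where left above 1 rad; lower, it sinks by itself and rests at 0.055 on the spring catch, its free edge 9 mm short of shut. Some 10 to 20 N near the free edge snaps the lip under the catch.
- lid_hinge (a point): Middle of the lid's hinge line (tub frame 0, 78, 125 mm); the hinge runs along the tub's x.
- lid_edge (a point): Point on the lid's upper (outer) face, in the middle of its width and 18 mm inside its free edge; moves with the lid: 145 mm from the hinge line and, when shut, 132 mm above the tub's origin. The lid is 170 mm wide (tub's x), reaches 163 mm from the hinge, is 7 mm thick, with a 12 mm lip turned down at the free edge.
- clamp (a joint): Angle of the steel swivel clamp about its upright pivot (rad), as its arm is seen from above: 0 = home, against its stop, the arm pointing along the tub's -x across the lid; grows anticlockwise, about 1.57 = arm pointing along the tub's -y, clear of the lid; range 0 to 2.3. It turns stiffly and stays where it is left.
- clamp_pivot (a point): The clamp's pivot on top of its post (tub frame 108, -50, 139 mm). The arm is a flat steel strip 26 mm wide, 4 mm thick, reaching 112 mm from the pivot, 7 mm above the shut lid. Along its middle stands a thin rib (4 mm thick, up to 36 mm above this point, 12 to 112 mm from the pivot) to push on.
- clamp_tip (a point): Top of the rib at the clamp arm's free end, 112 mm out from the pivot and 36 mm above it.
- rose: Green plastic watering rose standing on its round sprinkling face: flared head 80 mm across at the bottom, narrowing at 42 mm height to a straight round neck 30 mm in diameter that ends at 95 mm. Origin: centre of its underside, z up the neck. About 90 g.
- pots: Bystander: stack of three nested terracotta flower pots, 94 mm across, 104 mm tall. Origin: under its middle.
- jar: Bystander: glass screw-lid jar, 68 mm across, 100 mm tall. Origin: under its middle.
- torch: Bystander: black solar torch lying down, 170 mm long. Origin: under its middle.
- ladle: Bystander: stainless steel ladle, 280 mm long. Origin: under its middle.
- soap: Bystander: small wooden block, 90 x 60 x 35 mm. Origin: under its middle.
- can: Bystander: steel tin, 70 mm across, 110 mm tall. Origin: under its middle.
Mind the look-alikes: they are no part of the job. Of the things like the rose, leave any that is purple; of the rest the larger one is meant.

How it is judged:
On the way, in this order (a step that is already met when the one before it is completed fails the run):
1. the rose stands neck up on the tub's floor, let go (x of rose in the frame of tub between -0.045 and 0.045 m and y of rose in the frame of tub between -0.042 and 0.042 m and z of rose in the frame of tub below 0.015 m and angle between rose's own z axis and vertical below 0.2 rad and contact force between the fingers and rose below 0.3 N), for 0.2 s.
2. the lid is pressed past its catch, fully shut (under 0.012 rad) (value of joint lid below 0.012 rad), for 0.2 s.
3. the clamp is swung home across the shut lid (under 0.12 rad) (value of joint lid below 0.012 rad and value of joint clamp below 0.12 rad), for 0.2 s.
At the end, for the whole second after the job is handed in: The rose stands still inside the tub on its face (upright within 0.2 rad, its underside on the tub's floor: less than 15 mm above the tub's underside, within 45 mm (x) and 42 mm (y) of its centre), the lid is caught fully shut (under 0.012 rad) and the clamp lies home across it (under 0.12 rad) (all of step 3 and x of rose in the frame of tub between -0.045 and 0.045 m and y of rose in the frame of tub between -0.042 and 0.042 m and z of rose in the frame of tub below 0.015 m and angle between rose's own z axis and vertical below 0.2 rad and linear speed of rose below 0.03 m/s); the robot touches nothing.
It fails at once if the tub, its lid or its clamp is pushed with more than 40 N (contact force between any of the fingers, the arm and tub above 40 N).
It fails at once if a bystander is shifted by more than 50 mm (distance of any of pots, jar, torch, ladle, soap, can from where it was at the start of the episode above 0.05 m).
It also fails if it takes over 72 s, if anything falls off the work surface, if the arm or the gripper's body presses on something with over 40 N, if the wrist force passes 120 N, or if a joint passes its speed limit or range.

## Working session

There is one attempt and no reset: what is moved stays moved. The work goes in short steps, Python scripts to look and compute and a tool call to move; the robot and the scene stay as the last step left them, time stands still between calls to the robot, and variables do not carry over. Pictures are saved under pics/ and viewed, at most 10 in all, crops included, and the job is handed in when it is done.

Besides the shell and the picture viewer there is one more tool, called after "Call:" as name([rows], argument=value, ...), one row to a line, values as JSON. send_rows: Moves the arm, as the interface text tells. Its arguments: {"type":"object","properties":{"steps":{"type":"array"},"newtons":{"type":"number"}},"required":["steps"]}

```bash
ls; mkdir -p pics; python3 - <<'E'
from bench import ctrl
import cv2
for n in("side","top"):
    d=ctrl.get_image(n); cv2.imwrite(f"pics/{n}0.png",d["pixels"][:,:,::-1]); print(n,d["K"],d["dist"],d["cam_to_world"])
print(ctrl.get_state())
E
```

```text
pics
side [[466.00751082   0.         320.10924486]
 [  0.         466.00751082 236.24078354]
 [  0.           0.           1.        ]] [-0.12200308  0.          0.          0.          0.        ] [[ 8.61315155e-01 -3.32823937e-01  3.83880750e-01  1.84111033e-01]
 [-5.08070831e-01 -5.63504696e-01  6.51403476e-01 -7.12611583e-01]
 [-4.84064252e-04 -7.56102298e-01 -6.54453269e-01  7.86095563e-01]
 [ 0.00000000e+00  0.00000000e+00  0.00000000e+00  1.00000000e+00]]
top [[453.65443822   0.         317.62041788]
 [  0.         453.65443822 235.75033248]
 [  0.           0.           1.        ]] [-0.07271441  0.          0.          0.          0.        ] [[-0.00799481 -0.99672496  0.08047011  0.45367707]
 [-0.99990569  0.00886703  0.0104876  -0.05983645]
 [-0.01116679 -0.08037868 -0.99670185  1.30914342]
 [ 0.          0.          0.          1.        ]]
{'time': 0.1, 'joint_positions': array([-1.28190568,  0.321738  , -0.07009164,  1.45153494,  0.02258207,
        1.37078672, -0.05692292]), 'qd': array([ 1.32632315e-03, -1.46142196e-03, -1.92552936e-03, -1.61129730e-03,
        2.46776190e-05, -9.37889863e-04,  8.09243432e-05]), 'joint_torque': array([-7.12340789e-04, -4.92571235e+01, -4.06148918e-01, -3.13398278e+01,
       -6.42119371e-02,  3.95331520e-02,  7.98062365e-05]), 'position': array([0.17628473, 0.62516107, 0.23558703]), 'tool_rot': array([-4.30249821e-01, -3.11183014e+00,  2.62739988e-03]), 'ft_force': array([-0.4704014 ,  0.91367944, -0.17324047]), 'torque': array([ 0.01149656, -0.03228502, -0.07196127]), 'grip_force': 0.0, 'grip_width': 1.0000848607604325}
```

View pics/top0.png

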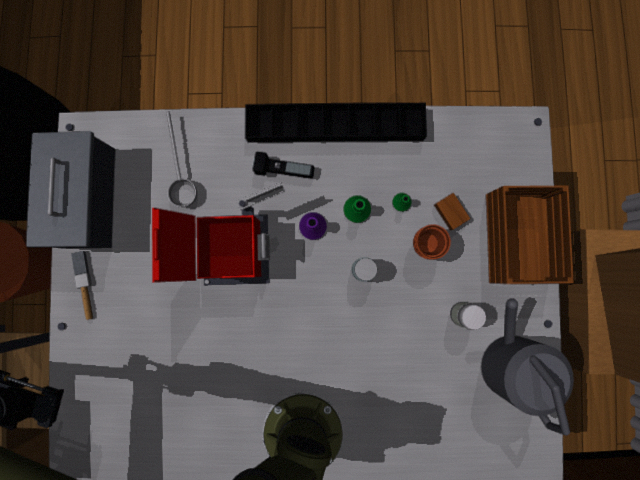

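View pics/side0.png

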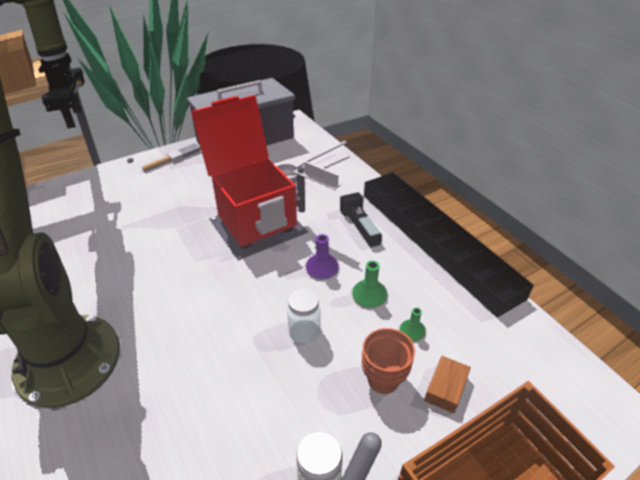

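Candidates for the rose in the top picture: purple (313,226), large green (357,208) and small green (402,202). The larger green one at (357,208) fits, since purple is excluded and the larger of the rest is meant. The tub is at (230,247), with its lid open to the left (+y). The clamp runs from about (247,205) to (283,187), and the jar is at (365,269).

```bash
cat > h.py <<'E'
import numpy as np, cv2
from bench import ctrl
def shot(n):
    d=ctrl.get_image(n); d["hsv"]=cv2.cvtColor(d["pixels"],cv2.COLOR_RGB2HSV); return d
def proj(d,P):
    T=np.linalg.inv(d["cam_to_world"]); return cv2.projectPoints(np.asarray(P,float).reshape(-1,1,3),cv2.Rodrigues(T[:3,:3])[0],T[:3,3],d["K"],d["dist"])[0].reshape(-1,2)
def plane(d,uv,z):
    p=cv2.undistortPoints(np.asarray(uv,float).reshape(-1,1,2),d["K"],d["dist"]).reshape(-1,2)
    r=np.c_[p,np.ones(len(p))]@d["cam_to_world"][:3,:3].T; o=d["cam_to_world"][:3,3]
    return o+r*((z-o[2])/r[:,2])[:,None]
def tw(x,y,yaw,P,dz=0.02):
    P=np.asarray(P,float).reshape(-1,3); c,s=np.cos(yaw),np.sin(yaw)
    return np.c_[x+c*P[:,0]-s*P[:,1],y+s*P[:,0]+c*P[:,1],P[:,2]+dz]
E
python3 - <<'E'
from h import *
t=shot("top");s=shot("side")
a=cv2.resize(t["pixels"][165:285,145:305],(560,420),interpolation=cv2.INTER_CUBIC)
b=cv2.resize(t["pixels"][180:240,295:415],(560,280)[:2],interpolation=cv2.INTER_CUBIC)[:, :]
im=np.vstack([a,cv2.resize(b,(560,180))]);cv2.imwrite("pics/c1.png",im[:,:,::-1])
c=cv2.resize(s["pixels"][80:310,185:445],(678,600),interpolation=cv2.INTER_CUBIC);cv2.imwrite("pics/c2.png",c[:,:,::-1])
for d in(t,s):
    h=d["hsv"];m=((h[...,0]>50)&(h[...,0]<75)&(h[...,1]>120)&(h[...,2]>40)).astype(np.uint8)
    n,_,st,ce=cv2.connectedComponentsWithStats(m)
    for i in range(1,n):
        if st[i,4]>60: print(st[i],ce[i],plane(d,ce[i],0.02))
E
```

```text
[393 193  18  18 230] [400.93043478 201.83043478] [[ 0.65331864 -0.28622029  0.02      ]]
[344 196  27  27 491] [356.08961303 209.10183299] [[ 0.63334844 -0.15706824  0.02      ]]
[354 281  11  23 116] [358.14655172 291.93103448] [[ 0.61028901 -0.15500702  0.02      ]]
[401 321  20  19  98] [407.95918367 329.42857143] [[ 0.64025643 -0.29409087  0.02      ]]
```

View pics/c1.png

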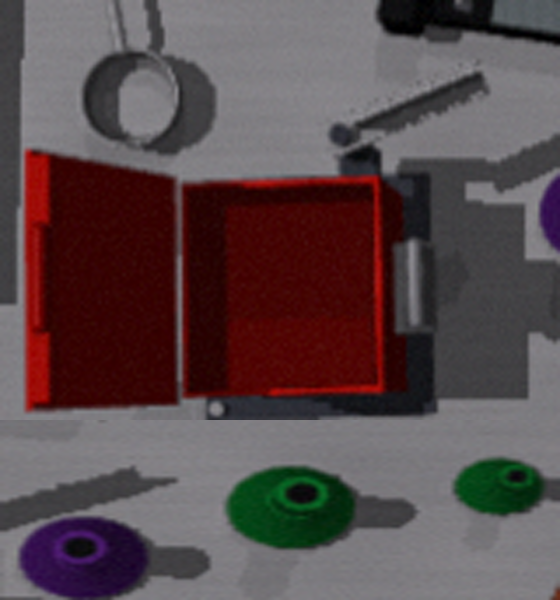

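View pics/c2.png

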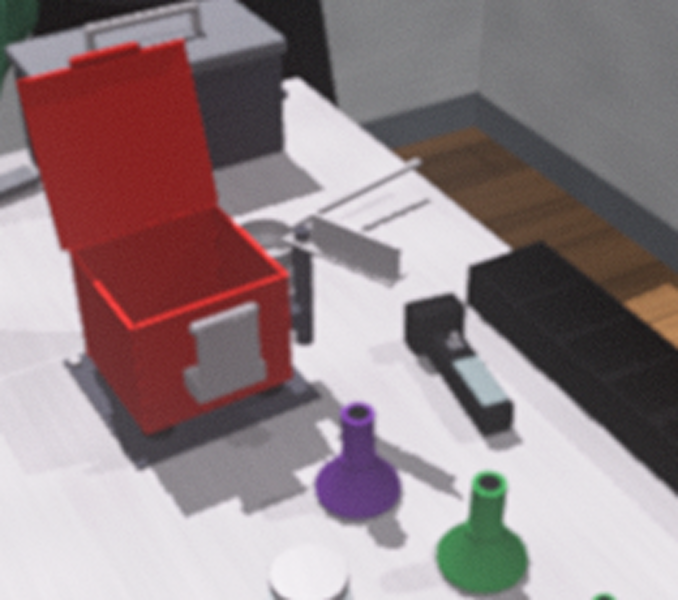

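```bash
cat >> h.py <<'E'
def R(rv): return cv2.Rodrigues(np.asarray(rv,float))[0]
def delta(target,s=None):
    s=s or ctrl.get_state(); return (R(s["tool_rot"]).T@(np.asarray(target)-s["position"]))/0.06
E
python3 - <<'E'
from h import *
from scipy.optimize import least_squares as ls
t=shot("top");s=shot("side")
uv=np.array([[253.6,215.6],[254.7,277],[196.7,217.6],[197.3,278.4]])
C=np.array([[80,-75,125],[-80,-75,125],[80,75,125],[-80,75,125]])/1e3
sc=np.array([[73,250],[135,325],[288,272],[218,208]])*[260/678,230/600]+[185,80]
Cs=C[[3,1,0,2]]
f=lambda p:np.r_[(proj(t,tw(*p,C))-uv).ravel(),(proj(s,tw(*p,Cs))-sc).ravel()]
r=ls(f,[.52,.13,0]);print(r.x,np.round(r.fun,1))
x=r.x
def clamp(a,r,z):return [.108-np.cos(a)*r,-.05-np.sin(a)*r,.139+z]
for a in(1.8,1.9,2.,2.1,2.2):print(a,proj(t,tw(*x,[clamp(a,.112,.036),clamp(a,.012,.036)])),(proj(s,tw(*x,[clamp(a,.112,.036),clamp(a,.012,.036)]))-[185,80])*2.608)
for a in(1.6,1.7,1.8,1.9,2.):
  P=[[sx,.078-.163*np.cos(a),.125+.163*np.sin(a)] for sx in(.085,-.085)]
  print(a,proj(t,tw(*x,P)).round(1).tolist(),((proj(s,tw(*x,P))-[185,80])*2.608).round().tolist())
print("rose",plane(t,[[359.7,204]],.095),plane(t,[[357.4,209.4]],.008))
print("side",plane(s,[[185+489/2.608,80+483/2.608]],.095),plane(s,[[185+483/2.608,80+560/2.608]],.01))
print(ctrl.get_state()["position"], R(ctrl.get_state()["tool_rot"]))
E
```

```text
[0.52375885 0.19020342 0.0227059 ] [ 0.4 -1.5  0.5 -1.   0.  -1.6  0.  -0.8 -2.3 -0.  -1.8  2.   0.5  1.
 -0.8 -2. ]
1.8 [[284.1837981  189.14119347]
 [245.3888766  199.47502965]] [[388.43736333 255.27527752]
 [309.51870744 212.2939066 ]]
1.9 [[282.84631829 184.92314237]
 [245.24952903 199.02175266]] [[396.79421481 250.0020035 ]
 [310.42338222 211.77906173]]
2.0 [[281.09162185 180.87119235]
 [245.0651717  198.58551385]] [[404.04063545 244.35176646]
 [311.22802432 211.22130507]]
2.1 [[278.93840584 177.02524174]
 [244.83766017 198.17066549]] [[410.1162679  238.39553988]
 [311.92467908 210.62636831]]
2.2 [[276.40921192 173.42291667]
 [244.56927969 197.7813436 ]] [[414.97796937 232.20544248]
 [312.50653214 210.00034115]]
1.6 [[173.4, 205.0], [173.9, 280.8]] [[205.0, 47.0], [32.0, 93.0]]
1.7 [[166.6, 205.3], [166.9, 281.0]] [[197.0, 43.0], [26.0, 87.0]]
1.8 [[160.1, 205.8], [160.3, 281.1]] [[190.0, 40.0], [21.0, 84.0]]
1.9 [[154.0, 206.3], [154.2, 281.3]] [[184.0, 38.0], [16.0, 82.0]]
2.0 [[148.5, 206.9], [148.6, 281.4]] [[177.0, 39.0], [11.0, 82.0]]
rose [[ 0.63670306 -0.16137908  0.095     ]] [[ 0.63411836 -0.16174824  0.008     ]]
side [[ 0.6374142  -0.16189337  0.095     ]] [[ 0.634277   -0.16846329  0.01      ]]
[0.17639397 0.62544073 0.23619631] [[-9.62486969e-01  2.71327903e-01 -6.47781305e-05]
 [ 2.71327891e-01  9.62486784e-01 -6.04423433e-04]
 [-1.01648848e-04 -5.99325791e-04 -9.99999815e-01]]
```

The larger green rose is confirmed at about (0.636, -0.162), with its neck opening at top pixel (360,204). The tub is at about (0.522, 0.19) with yaw 0.02, the lid at about 1.9 rad and the clamp at about 1.85 rad. I'll raise the tool and turn it first.

Call:
send_rows([
  {"tz":-0.9,"turn":1},
  {"tz":-0.9,"turn":1},
  {"tz":-0.9,"turn":1},
  {"turn":1},
  {"turn":1},
  {"turn":1},
  {"turn":1},
  {"turn":1},
  {"turn":1},
  {"turn":0.2},
  {"tz":0},
], newtons=15)

```text
validation failed for argument at $.st...
```

```bash
python3 - <<'E'
from h import *
s=ctrl.get_state();print(s["position"],R(s["tool_rot"]).round(3).tolist(),s["joint_positions"].round(2),s["time"]);print(delta([.45,.25,.4]),delta([.636,-.1615,.4]))
E
```

```text
[0.17639397 0.62544073 0.23619631] [[-0.962, 0.271, -0.0], [0.271, 0.962, -0.001], [-0.0, -0.001, -1.0]] [-1.28  0.32 -0.07  1.45  0.02  1.37 -0.06] 0.3
[-6.08710717 -4.78696609 -2.7265743 ] [-10.9316739  -10.54690479  -2.72262977]
```

Call:
send_rows([
  {"tx":0,"ty":0,"tz":-0.9,"turn":1,"grip":1},
  {"tx":0,"ty":0,"tz":-0.9,"turn":1,"grip":1},
  {"tx":0,"ty":0,"tz":-0.9,"turn":1,"grip":1},
  {"tx":0,"ty":0,"tz":0,"turn":1,"grip":1},
  {"tx":0,"ty":0,"tz":0,"turn":1,"grip":1},
  {"tx":0,"ty":0,"tz":0,"turn":1,"grip":1},
  {"tx":0,"ty":0,"tz":0,"turn":1,"grip":1},
  {"tx":0,"ty":0,"tz":0,"turn":1,"grip":1},
  {"tx":0,"ty":0,"tz":0,"turn":1,"grip":1},
  {"tx":0,"ty":0,"tz":0,"turn":0.2,"grip":1},
], newtons=15)

```text
time: 1.55
position: [0.1764, 0.6256, 0.3985]
tool_rot: [2.209, 2.234, -0.0]
ft_force: [-0.3, -0.8, -0.5]
grip_width: 0.995
grip_force: 0.0
```

```bash
python3 - <<'E'
from h import *
s=ctrl.get_state();print(s["position"],R(s["tool_rot"]).round(3).tolist(),s["joint_positions"].round(2),s["time"]);print(delta([.45,.25,.4]),delta([.636,-.1615,.4]))
E
```

```text
[0.17636801 0.62558655 0.39847953] [[-0.011, 1.0, 0.0], [1.0, 0.011, -0.0], [-0.0, 0.0, -1.0]] [-1.4   0.3   0.09  1.16 -0.03  1.68 -1.31] 1.55
[-6.31151185  4.48866743 -0.02408156] [-13.20484      7.51005149  -0.0228739 ]
```

Call:
send_rows([
  {"tx":-0.88,"ty":0.5,"tz":0,"turn":0,"grip":1},
  {"tx":-0.88,"ty":0.5,"tz":0,"turn":0,"grip":1},
  {"tx":-0.88,"ty":0.5,"tz":0,"turn":0,"grip":1},
  {"tx":-0.88,"ty":0.5,"tz":0,"turn":0,"grip":1},
  {"tx":-0.88,"ty":0.5,"tz":0,"turn":0,"grip":1},
  {"tx":-0.88,"ty":0.5,"tz":0,"turn":0,"grip":1},
  {"tx":-0.88,"ty":0.5,"tz":0,"turn":0,"grip":1},
  {"tx":-0.88,"ty":0.5,"tz":0,"turn":0,"grip":1},
  {"tx":-0.88,"ty":0.5,"tz":0,"turn":0,"grip":1},
  {"tx":-0.88,"ty":0.5,"tz":0,"turn":0,"grip":1},
  {"tx":-0.88,"ty":0.5,"tz":0,"turn":0,"grip":1},
  {"tx":-0.88,"ty":0.5,"tz":0,"turn":0,"grip":1},
])

```text
time: 3.05
position: [0.5443, -0.0055, 0.3991]
tool_rot: [2.205, 2.237, 0.003]
ft_force: [1.1, 0.2, -0.2]
grip_width: 0.995
grip_force: 0.0
```

Call:
send_rows([
  {"tx":-0.88,"ty":0.5,"tz":0,"turn":0,"grip":1},
  {"tx":-0.88,"ty":0.5,"tz":0,"turn":0,"grip":1},
  {"tx":-0.88,"ty":0.5,"tz":0,"turn":0,"grip":1},
  {"tx":0,"ty":0,"tz":1,"turn":0,"grip":1},
  {"tx":0,"ty":0,"tz":1,"turn":0,"grip":1},
  {"tx":0,"ty":0,"tz":1,"turn":0,"grip":1},
  {"tx":0,"ty":0,"tz":0.5,"turn":0,"grip":1},
  {"tx":0,"ty":0,"tz":0,"turn":0,"grip":1},
])

```text
time: 4.05
position: [0.6339, -0.1602, 0.1859]
tool_rot: [-2.204, -2.233, 0.004]
ft_force: [0.0, 0.4, 1.2]
grip_width: 1.0
grip_force: 0.0
```

```bash
python3 - <<'E'
from h import *
s=ctrl.get_state();print(s["position"],R(s["tool_rot"]).round(3).tolist(),s["joint_positions"].round(2),s["time"]);print(delta([.636,-.1615,.078]))
E
```

```text
[ 0.63393211 -0.16020008  0.18592731] [[-0.013, 1.0, -0.005], [1.0, 0.013, 0.001], [0.001, -0.005, -1.0]] [-0.43  0.46  0.86  1.53 -0.36  1.32  0.48] 4.05
[-0.02411616  0.04334665  1.79856526]
```

Call:
send_rows([
  {"tx":0,"ty":0.03,"tz":0.6,"turn":0,"grip":1},
  {"tx":0,"ty":0,"tz":0.6,"turn":0,"grip":1},
  {"tx":0,"ty":0,"tz":0.6,"turn":0,"grip":1},
  {"tx":0,"ty":0,"tz":0,"turn":0,"grip":0.3},
  {"tx":0,"ty":0,"tz":0,"turn":0,"grip":0.1},
  {"tx":0,"ty":0,"tz":0,"turn":0,"grip":0.1},
  {"tx":0,"ty":0,"tz":0,"turn":0,"grip":0.1},
  {"tx":0,"ty":0,"tz":0,"turn":0,"grip":0.1},
  {"tx":0,"ty":0,"tz":0,"turn":0,"grip":0.1},
], newtons=15)

```text
time: 5.18
position: [0.6373, -0.1611, 0.0807]
tool_rot: [2.208, 2.234, 0.0]
ft_force: [-0.3, 0.2, -0.0]
grip_width: 0.404
grip_force: 0.0
```

```bash
python3 - <<'E'
from h import *
s=ctrl.get_state();print(s["position"],s["tool_rot"],s["joint_positions"].round(2),s["grip_width"]*87)
E
```

```text
[ 0.63730962 -0.16107702  0.08072711] [2.20845990e+00 2.23424186e+00 4.10726015e-04] [-0.39  0.56  0.8   1.63 -0.44  1.14  0.53] 35.118438024542506
```

Still closing, so I'll let it finish and then lift.

Call:
send_rows([
  {"tx":0,"ty":0,"tz":0,"turn":0,"grip":0.1},
  {"tx":0,"ty":0,"tz":0,"turn":0,"grip":0.1},
  {"tx":0,"ty":0,"tz":0,"turn":0,"grip":0.1},
])

```text
time: 5.55
position: [0.6373, -0.1611, 0.0806]
tool_rot: [-2.209, -2.234, -0.0]
ft_force: [-0.1, 0.2, 1.3]
grip_width: 0.343
grip_force: 15.0
```

Call:
send_rows([
  {"tx":0,"ty":0,"tz":-0.5,"turn":0,"grip":0.1},
  {"tx":0,"ty":0,"tz":-1,"turn":0,"grip":0.1},
  {"tx":0,"ty":0,"tz":-1,"turn":0,"grip":0.1},
  {"tx":0,"ty":0,"tz":-1,"turn":0,"grip":0.1},
  {"tx":0,"ty":0,"tz":0,"turn":0,"grip":0.1},
])

```text
time: 6.18
position: [0.6392, -0.1628, 0.2963]
tool_rot: [2.203, 2.228, 0.008]
ft_force: [-0.6, -1.2, -0.9]
grip_width: 0.342
grip_force: 15.0
```

```bash
python3 - <<'E'
from h import *
s=ctrl.get_state();print(s["position"],s["grip_width"]*87);print(delta([.511,.195,.29]))
d=shot("side");cv2.imwrite("pics/s2.png",d["pixels"][60:360,150:550,::-1])
E
```

```text
[ 0.63922843 -0.16276892  0.29630687] 29.78778155944668
[ 5.98637149 -2.07158927  0.07388908]
```

View pics/s2.png

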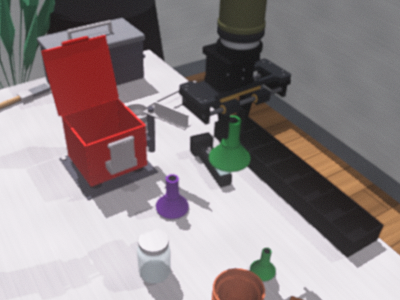

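The picture shows the rose held upright at crop (230,140), clear of the shelf. Next I carry it over the tub.

Call:
send_rows([
  {"tx":0.86,"ty":-0.3,"tz":0,"turn":0,"grip":0.1},
  {"tx":0.86,"ty":-0.3,"tz":0,"turn":0,"grip":0.1},
  {"tx":0.86,"ty":-0.3,"tz":0,"turn":0,"grip":0.1},
  {"tx":0.86,"ty":-0.3,"tz":0,"turn":0,"grip":0.1},
  {"tx":0.86,"ty":-0.3,"tz":0,"turn":0,"grip":0.1},
  {"tx":0.86,"ty":-0.3,"tz":0,"turn":0,"grip":0.1},
  {"tx":0.84,"ty":-0.3,"tz":0,"turn":0,"grip":0.1},
  {"tx":0,"ty":0,"tz":0,"turn":0,"grip":0.1},
  {"tx":0,"ty":0,"tz":0,"turn":0,"grip":0.1},
])

```text
time: 7.35
position: [0.5066, 0.1967, 0.2892]
tool_rot: [2.208, 2.234, -0.004]
ft_force: [-0.4, -0.7, -1.0]
grip_width: 0.341
grip_force: 15.0
```

```bash
python3 - <<'E'
from h import *
s=ctrl.get_state();print(s["position"],R(s["tool_rot"]).round(3).tolist(),s["grip_width"]*87);print(delta([.511,.195,.108]))
E
```

```text
[0.50659764 0.19667623 0.28916801] [[-0.012, 1.0, -0.002], [1.0, 0.012, -0.002], [-0.002, -0.002, -1.0]] 29.659407111186198
[-0.02236738  0.07822552  3.01939145]
```

Call:
send_rows([
  {"tx":-0.02,"ty":0.08,"tz":0.6,"turn":0,"grip":0.1},
  {"tx":0,"ty":0,"tz":0.6,"turn":0,"grip":0.1},
  {"tx":0,"ty":0,"tz":0.6,"turn":0,"grip":0.1},
  {"tx":0,"ty":0,"tz":0.5,"turn":0,"grip":0.1},
  {"tx":0,"ty":0,"tz":0.4,"turn":0,"grip":0.1},
  {"tx":0,"ty":0,"tz":0.2,"turn":0,"grip":0.1},
  {"tx":0,"ty":0,"tz":0.1,"turn":0,"grip":0.1},
  {"tx":0,"ty":0,"tz":0,"turn":0,"grip":0.1},
  {"tx":0,"ty":0,"tz":0,"turn":0,"grip":0.1},
])

```text
time: 8.48
position: [0.5126, 0.1964, 0.1115]
tool_rot: [2.209, 2.234, 0.003]
ft_force: [1.2, -0.3, -0.9]
grip_width: 0.342
grip_force: 15.0
```

Call:
send_rows([
  {"tx":0,"ty":0,"tz":0.06,"turn":0,"grip":0.1},
  {"tx":0,"ty":0,"tz":0.03,"turn":0,"grip":0.1},
  {"tx":0,"ty":0,"tz":0,"turn":0,"grip":0.1},
])

```text
time: 8.85
position: [0.5121, 0.1964, 0.1055]
tool_rot: [-2.209, -2.234, -0.001]
ft_force: [0.1, 0.1, 2.8]
grip_width: 0.341
grip_force: 15.0
```

Contact (about 3 N). Releasing part-way, then rising.

Call:
send_rows([
  {"tx":0,"ty":0,"tz":0,"turn":0,"grip":0.4},
  {"tx":0,"ty":0,"tz":0,"turn":0,"grip":0.5},
  {"tx":0,"ty":0,"tz":0,"turn":0,"grip":0.55},
  {"tx":0,"ty":0,"tz":0,"turn":0,"grip":0.55},
  {"tx":0,"ty":0,"tz":-0.3,"turn":0,"grip":0.55},
  {"tx":0,"ty":0,"tz":-0.6,"turn":0,"grip":0.55},
  {"tx":0,"ty":0,"tz":-1,"turn":0,"grip":0.55},
  {"tx":0,"ty":0,"tz":-1,"turn":0,"grip":0.1},
  {"tx":0,"ty":0,"tz":-1,"turn":0,"grip":0},
  {"tx":0,"ty":0,"tz":-1,"turn":0,"grip":0},
  {"tx":0,"ty":0,"tz":0,"turn":0,"grip":0},
])

```text
time: 10.22
position: [0.5139, 0.196, 0.4057]
tool_rot: [2.208, 2.231, 0.016]
ft_force: [0.6, 0.0, -0.9]
grip_width: 0.181
grip_force: 0.0
```

```bash
python3 - <<'E'
from h import *
s=ctrl.get_state();print(s["position"],s["grip_width"]*87,s["joint_positions"].round(2))
d=shot("side");t=shot("top")
a=cv2.resize(d["pixels"][80:260,180:330],(500,600));b=cv2.resize(t["pixels"][160:300,130:290],(300,262))
im=np.zeros((600,800,3),np.uint8);im[:,:500]=a;im[:262,500:]=b;cv2.imwrite("pics/s3.png",im[...,::-1])
E
```

```text
[0.51390242 0.19601976 0.40569529] 15.777860038461515 [-1.11  0.07  0.75  1.43 -0.05  1.65 -0.35]
```

View pics/s3.png

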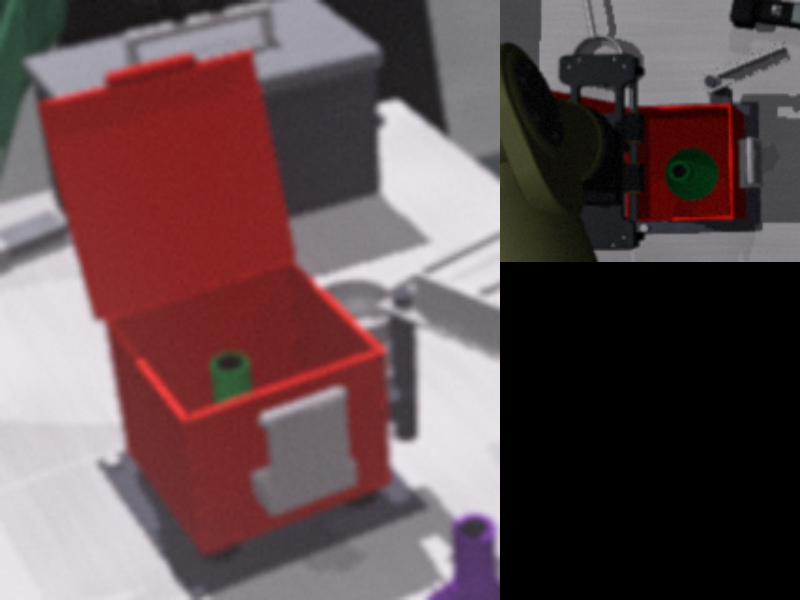

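The rose stands upright in the tub (neck at crop (230,365)) and the lid is still open. I'll go over the lid to its back side with closed fingers.

Call:
send_rows([
  {"tx":0.6,"ty":0.1,"tz":0,"turn":0,"grip":0},
  {"tx":0.8,"ty":0,"tz":0,"turn":0,"grip":0},
  {"tx":0.8,"ty":0,"tz":0,"turn":0,"grip":0},
  {"tx":0.8,"ty":0,"tz":0,"turn":0,"grip":0},
  {"tx":0,"ty":0,"tz":0,"turn":0,"grip":0},
  {"tx":0,"ty":0,"tz":0.7,"turn":0,"grip":0},
  {"tx":0,"ty":0,"tz":0.7,"turn":0,"grip":0},
  {"tx":0,"ty":0,"tz":0.6,"turn":0,"grip":0},
  {"tx":0,"ty":0,"tz":0,"turn":0,"grip":0},
  {"tx":0,"ty":0,"tz":0,"turn":0,"grip":0},
])

```text
time: 11.58
position: [0.5164, 0.3759, 0.2805]
tool_rot: [2.209, 2.233, 0.002]
ft_force: [0.0, -0.3, 0.2]
grip_width: 0.007
grip_force: 0.0
```

Call:
send_rows([
  {"tx":-0.3,"ty":0,"tz":0,"turn":0,"grip":0},
  {"tx":-0.3,"ty":0,"tz":0,"turn":0,"grip":0},
  {"tx":-0.2,"ty":0,"tz":0,"turn":0,"grip":0},
  {"tx":-0.2,"ty":0,"tz":0,"turn":0,"grip":0},
  {"tx":-0.2,"ty":0,"tz":0,"turn":0,"grip":0},
  {"tx":-0.2,"ty":0,"tz":0,"turn":0,"grip":0},
])

```text
time: 12.32
position: [0.5168, 0.2916, 0.2791]
tool_rot: [2.208, 2.234, -0.0]
ft_force: [-0.8, 1.0, 0.3]
grip_width: 0.005
grip_force: 0.3
```

Call:
send_rows([
  {"tx":-0.2,"ty":0,"tz":0,"turn":0,"grip":0},
  {"tx":-0.2,"ty":0,"tz":0,"turn":0,"grip":0},
  {"tx":-0.2,"ty":0,"tz":0,"turn":0,"grip":0},
  {"tx":-0.2,"ty":0,"tz":0,"turn":0,"grip":0},
  {"tx":-0.2,"ty":0,"tz":0,"turn":0,"grip":0},
  {"tx":-0.2,"ty":0,"tz":0,"turn":0,"grip":0},
  {"tx":-0.2,"ty":0,"tz":0,"turn":0,"grip":0},
])

```text
time: 13.2
position: [0.5178, 0.2074, 0.2792]
tool_rot: [2.209, 2.234, 0.0]
ft_force: [0.2, 1.0, 1.0]
grip_width: 0.005
grip_force: 0.1
```

```bash
python3 - <<'E'
from h import *
d=shot("side");t=shot("top")
a=cv2.resize(d["pixels"][60:280,180:400],(500,500));b=cv2.resize(t["pixels"][160:300,130:290],(300,262))
im=np.zeros((500,800,3),np.uint8);im[:,:500]=a;im[:262,500:]=b;cv2.imwrite("pics/s4.png",im[...,::-1])
E
```

```text
(no output)
```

View pics/s4.png

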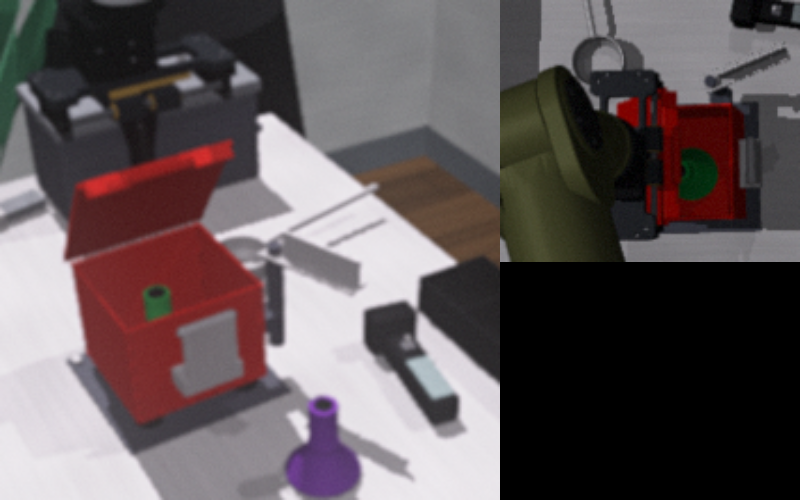

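The lid is down to about 1.05 rad and following the fingers. I'll carry on past the edge, then let it sink.

Call:
send_rows([
  {"tx":-0.2,"ty":0,"tz":0,"turn":0,"grip":0},
  {"tx":-0.2,"ty":0,"tz":0,"turn":0,"grip":0},
  {"tx":-0.2,"ty":0,"tz":0,"turn":0,"grip":0},
  {"tx":-0.2,"ty":0,"tz":0.1,"turn":0,"grip":0},
  {"tx":-0.2,"ty":0,"tz":0.2,"turn":0,"grip":0},
  {"tx":-0.2,"ty":0,"tz":0.2,"turn":0,"grip":0},
  {"tx":-0.15,"ty":0,"tz":0.3,"turn":0,"grip":0},
  {"tx":0,"ty":0,"tz":0.4,"turn":0,"grip":0},
  {"tx":0,"ty":0,"tz":0,"turn":0,"grip":0},
  {"tx":0,"ty":0,"tz":0,"turn":0,"grip":0},
])

```text
time: 14.55
position: [0.519, 0.1274, 0.2074]
tool_rot: [2.208, 2.234, 0.0]
ft_force: [0.4, 0.2, 0.4]
grip_width: 0.006
grip_force: 0.0
```

```bash
python3 - <<'E'
from h import *
s=ctrl.get_state();print(delta([.52,.125,.174]),R(s["tool_rot"]).round(3).tolist())
d=shot("side");t=shot("top")
a=cv2.resize(d["pixels"][60:280,180:400],(500,500));b=cv2.resize(t["pixels"][160:300,130:290],(300,262))
im=np.zeros((500,800,3),np.uint8);im[:,:500]=a;im[:262,500:]=b;cv2.imwrite("pics/s5.png",im[...,::-1])
E
```

```text
[-0.04016615  0.01626373  0.55715438] [[-0.012, 1.0, 0.0], [1.0, 0.012, -0.0], [-0.0, 0.0, -1.0]]
```

View pics/s5.png

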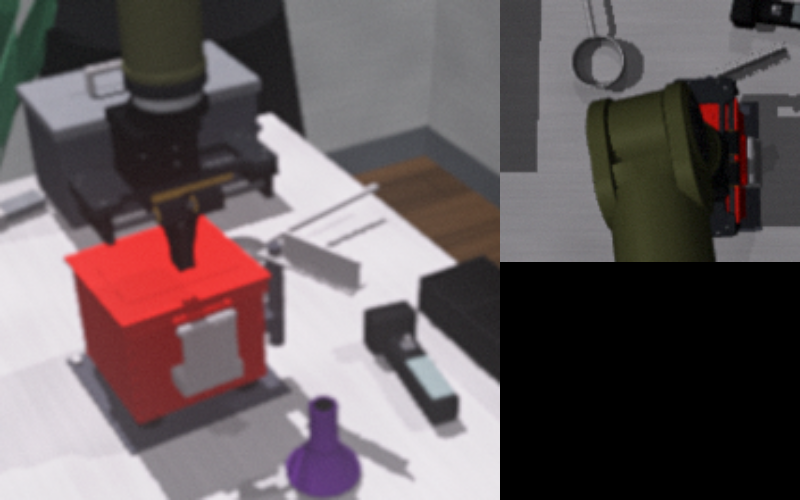

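The lid has sunk onto the catch with the fingers above its edge. Now I press in small steps.

Call:
send_rows([
  {"tx":-0.05,"ty":0.02,"tz":0.3,"turn":0,"grip":0},
  {"tx":0,"ty":0,"tz":0.2,"turn":0,"grip":0},
  {"tx":0,"ty":0,"tz":0.05,"turn":0,"grip":0},
  {"tx":0,"ty":0,"tz":0,"turn":0,"grip":0},
  {"tx":0,"ty":0,"tz":0,"turn":0,"grip":0},
])

```text
time: 15.28
position: [0.5196, 0.1239, 0.1744]
tool_rot: [-2.209, -2.233, 0.002]
ft_force: [-2.5, -0.8, 4.6]
grip_width: 0.006
grip_force: 2.4
```

Call:
send_rows([
  {"tx":0,"ty":0,"tz":0.05,"turn":0,"grip":0},
  {"tx":0,"ty":0,"tz":0.03,"turn":0,"grip":0},
  {"tx":0,"ty":0,"tz":0,"turn":0,"grip":0},
])

```text
time: 15.65
position: [0.5197, 0.1239, 0.1702]
tool_rot: [-2.208, -2.233, 0.001]
ft_force: [-4.5, -1.4, 9.1]
grip_width: 0.003
grip_force: 4.8
```

Call:
send_rows([
  {"tx":0,"ty":0,"tz":0.05,"turn":0,"grip":0},
  {"tx":0,"ty":0,"tz":0,"turn":0,"grip":0},
])

```text
time: 15.9
position: [0.5197, 0.124, 0.1676]
tool_rot: [-2.208, -2.233, 0.001]
ft_force: [-5.5, -2.5, 12.2]
grip_width: 0.007
grip_force: 6.3
```

Call:
send_rows([
  {"tx":0,"ty":0,"tz":0.05,"turn":0,"grip":0},
  {"tx":0,"ty":0,"tz":0,"turn":0,"grip":0},
])

```text
time: 16.15
position: [0.5197, 0.124, 0.165]
tool_rot: [-2.208, -2.233, 0.001]
ft_force: [-6.6, -2.4, 15.2]
grip_width: 0.005
grip_force: 7.8
```

Call:
send_rows([
  {"tx":0,"ty":0,"tz":0.05,"turn":0,"grip":0},
  {"tx":0,"ty":0,"tz":0,"turn":0,"grip":0},
])

```text
time: 16.4
position: [0.5198, 0.1239, 0.1624]
tool_rot: [-2.208, -2.233, 0.001]
ft_force: [-8.2, -2.1, 18.2]
grip_width: 0.003
grip_force: 9.2
```

Call:
send_rows([
  {"tx":0,"ty":0,"tz":0.04,"turn":0,"grip":0},
  {"tx":0,"ty":0,"tz":0,"turn":0,"grip":0},
])

```text
time: 16.65
position: [0.52, 0.1235, 0.1594]
tool_rot: [-2.209, -2.233, 0.001]
ft_force: [-4.8, -2.9, 12.9]
grip_width: 0.004
grip_force: 6.3
```

Call:
send_rows([
  {"tx":0,"ty":0,"tz":0.04,"turn":0,"grip":0},
  {"tx":0,"ty":0,"tz":0,"turn":0,"grip":0},
])

```text
time: 16.9
position: [0.52, 0.1235, 0.1572]
tool_rot: [-2.209, -2.233, 0.001]
ft_force: [-5.6, -3.3, 14.4]
grip_width: 0.006
grip_force: 7.5
```

The force dropped from 18 to 13 N, so it snapped. A touch more to seat it, then rise and check.

Call:
send_rows([
  {"tx":0,"ty":0,"tz":0.05,"turn":0,"grip":0},
  {"tx":0,"ty":0,"tz":0.03,"turn":0,"grip":0},
  {"tx":0,"ty":0,"tz":0,"turn":0,"grip":0},
])

```text
time: 17.27
position: [0.52, 0.1235, 0.1531]
tool_rot: [-2.209, -2.233, 0.001]
ft_force: [-8.7, -3.3, 20.2]
grip_width: 0.008
grip_force: 9.9
```

Call:
send_rows([
  {"tx":0,"ty":0,"tz":-0.15,"turn":0,"grip":0},
  {"tx":0,"ty":0,"tz":-0.3,"turn":0,"grip":0},
  {"tx":0,"ty":0,"tz":-0.8,"turn":0,"grip":0},
  {"tx":0,"ty":0,"tz":-1,"turn":0,"grip":0},
  {"tx":-0.5,"ty":0,"tz":-0.5,"turn":0,"grip":0},
  {"tx":-0.9,"ty":0,"tz":0,"turn":0,"grip":0},
  {"tx":-0.9,"ty":0,"tz":0,"turn":0,"grip":0},
  {"tx":-0.9,"ty":0,"tz":0,"turn":0,"grip":0},
  {"tx":-0.8,"ty":0,"tz":0,"turn":0,"grip":0},
  {"tx":0,"ty":0,"tz":0,"turn":0,"grip":0},
])

```text
time: 18.52
position: [0.522, -0.1208, 0.3163]
tool_rot: [2.217, 2.223, -0.0]
ft_force: [0.0, 0.5, 0.8]
grip_width: 0.003
grip_force: 0.0
```

```bash
python3 - <<'E'
from h import *
s=ctrl.get_state();print(s["position"])
d=shot("side");t=shot("top")
a=cv2.resize(d["pixels"][130:260,200:340],(430,400),interpolation=cv2.INTER_CUBIC);b=cv2.resize(t["pixels"][170:290,170:290],(370,370),interpolation=cv2.INTER_CUBIC)
im=np.zeros((400,800,3),np.uint8);im[:,:430]=a;im[:370,430:]=b;cv2.imwrite("pics/s6.png",im[...,::-1])
for x in((.5225,.190,.023),):
  for a in(0,.055):
    P=[[sx,.078-.163*np.cos(a)-.007*np.sin(a)*0,.125+.163*np.sin(a)+.007] for sx in(.085,-.085)]
    print(a,((proj(d,tw(*x,P))-[200,130])*3.075).round(1).tolist())
  for a in np.arange(1.7,2.3,.1):
    P=[[.108-np.cos(a)*r,-.05-np.sin(a)*r,.175] for r in(.112,.012)]
    print(round(a,1),((proj(t,tw(*x,P))-[170,170])*3.083+[430,0]).round(0).tolist())
E
```

```text
[ 0.52195536 -0.12076548  0.316323  ]
0 [[305.3, 167.3], [104.2, 237.7]]
0.055 [[304.8, 157.5], [102.6, 227.7]]
1.7 [[785.0, 74.0], [663.0, 94.0]]
1.8 [[782.0, 60.0], [663.0, 92.0]]
1.9 [[778.0, 47.0], [662.0, 91.0]]
2.0 [[773.0, 35.0], [662.0, 90.0]]
2.1 [[766.0, 23.0], [661.0, 88.0]]
2.2 [[758.0, 12.0], [660.0, 87.0]]
```

View pics/s6.png

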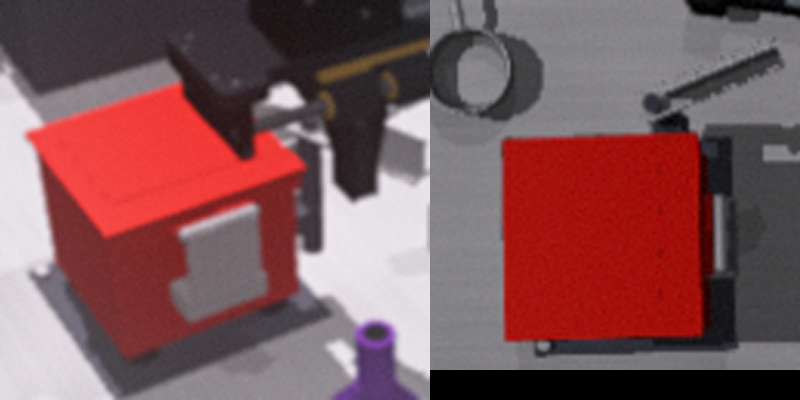

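The lid is shut: its front corners are at crop (303,167) and (105,235), which match the 0 rad prediction. The clamp tip at crop (778,53) gives about 1.86 rad. Next, plan the swing from the +x side of the rib.

```bash
cat > sw.py <<'E'
from h import *
def path(a,gap=0,yaw=.023,piv=np.array([.630,.1425]),r=.085):
    b=a-0; d=np.array([-np.cos(b+yaw),-np.sin(b+yaw)]); n=np.array([-np.sin(b+yaw),np.cos(b+yaw)])
    h=15e-3*abs(n[0])+9.5e-3*abs(n[1])
    return np.r_[piv+r*d-n*(h+.002+gap),.188]
E
python3 - <<'E'
from sw import *
s=ctrl.get_state();M=R(s["tool_rot"]);print(M.round(3).tolist())
p0=path(1.86,.012);print(p0,delta(np.r_[p0[:2],.316]),delta(p0))
A=np.r_[1.80:-.001:-.15]
p=p0
for a in A:
    q=path(a,-.001);print(round(a,2),q.round(4),((M.T@(q-p))/.06).round(2));p=q
E
```

```text
[[-0.011, 1.0, 0.0], [1.0, 0.011, 0.001], [0.001, 0.0, -1.0]]
[0.68579328 0.07119008 0.188     ] [3.08054817e+00 2.74957169e+00 9.21993198e-04] [3.07895044 2.74875209 2.13425457]
1.8 [0.6685 0.0647 0.188 ] [-0.11 -0.29 -0.  ]
1.65 [0.6555 0.0597 0.188 ] [-0.08 -0.22 -0.  ]
1.5 [0.6424 0.0568 0.188 ] [-0.05 -0.22 -0.  ]
1.35 [0.6305 0.0557 0.188 ] [-0.02 -0.2  -0.  ]
1.2 [0.6183 0.0563 0.188 ] [ 0.01 -0.2  -0.  ]
1.05 [0.6059 0.0589 0.188 ] [ 0.04 -0.21 -0.  ]
0.9 [0.5936 0.0634 0.188 ] [ 0.08 -0.2  -0.  ]
0.75 [0.5819 0.0701 0.188 ] [ 0.11 -0.19  0.  ]
0.6 [0.5712 0.0787 0.188 ] [ 0.15 -0.18  0.  ]
0.45 [0.5618 0.0893 0.188 ] [ 0.18 -0.15  0.  ]
0.3 [0.5541 0.1015 0.188 ] [ 0.21 -0.13  0.  ]
0.15 [0.5485 0.1151 0.188 ] [ 0.23 -0.09  0.  ]
0.0 [0.5453 0.1297 0.188 ] [ 0.24 -0.05  0.  ]
```

Call:
send_rows([
  {"tx":0.6,"ty":0.55,"tz":0,"turn":0,"grip":0},
  {"tx":0.6,"ty":0.55,"tz":0,"turn":0,"grip":0},
  {"tx":0.6,"ty":0.55,"tz":0,"turn":0,"grip":0},
  {"tx":0.6,"ty":0.55,"tz":0,"turn":0,"grip":0},
  {"tx":0.68,"ty":0.6,"tz":0,"turn":0,"grip":0},
  {"tx":0,"ty":0,"tz":0.6,"turn":0,"grip":0},
  {"tx":0,"ty":0,"tz":0.3,"turn":0,"grip":0},
  {"tx":0,"ty":0,"tz":0,"turn":0,"grip":0},
])

```text
time: 19.62
position: [0.6873, 0.0718, 0.2602]
tool_rot: [-2.206, -2.233, 0.003]
ft_force: [-0.1, -0.1, 0.3]
grip_width: 0.006
grip_force: 0.0
```

```bash
python3 - <<'E'
from sw import *
s=ctrl.get_state();print(s["position"],s["tool_rot"],delta(path(1.86,.012)))
d=shot("side")
cv2.imwrite("pics/s7.png",cv2.resize(d["pixels"][80:260,220:400],(500,500),interpolation=cv2.INTER_CUBIC)[...,::-1])
E
```

```text
[0.6873271  0.07183429 0.26020905] [-2.20632133 -2.23280259  0.00315719] [-0.01095577 -0.02176788  1.2035568 ]
```

View pics/s7.png

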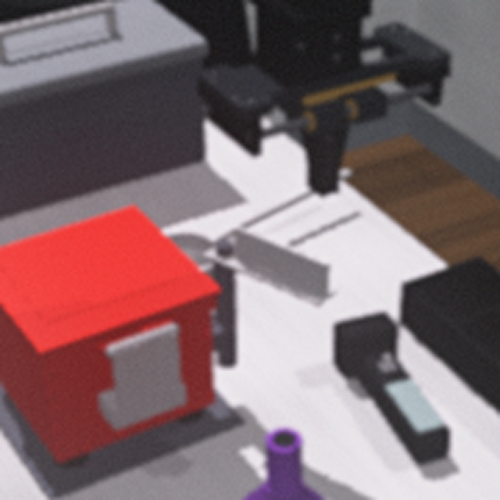

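The closed fingers at crop (325,190) are behind the rib, which runs from (235,245) to (325,280). I'll descend and start the swing.

Call:
send_rows([
  {"tx":0,"ty":0,"tz":0.6,"turn":0,"grip":0},
  {"tx":0,"ty":0,"tz":0.4,"turn":0,"grip":0},
  {"tx":0,"ty":0,"tz":0.2,"turn":0,"grip":0},
  {"tx":0,"ty":0,"tz":0,"turn":0,"grip":0},
])

```text
time: 20.18
position: [0.6886, 0.0709, 0.1904]
tool_rot: [2.209, 2.234, 0.001]
ft_force: [0.6, 0.1, -0.6]
grip_width: 0.007
grip_force: 0.0
```

Call:
send_rows([
  {"tx":-0.06,"ty":-0.15,"tz":0,"turn":0,"grip":0},
  {"tx":-0.06,"ty":-0.16,"tz":0,"turn":0,"grip":0},
  {"tx":-0.04,"ty":-0.11,"tz":0,"turn":0,"grip":0},
  {"tx":-0.04,"ty":-0.11,"tz":0,"turn":0,"grip":0},
])

```text
time: 20.68
position: [0.6566, 0.0587, 0.1903]
tool_rot: [2.208, 2.234, 0.002]
ft_force: [1.0, 0.6, 0.1]
grip_width: 0.01
grip_force: 0.5
```

```bash
python3 - <<'E'
from sw import *
s=ctrl.get_state();print(s["position"],s["ft_force"],delta(path(1.5,-.001)))
E
```

```text
[0.65663513 0.05867856 0.19027952] [1.02298946 0.56432745 0.12718923] [-0.02839026 -0.23834977  0.0377515 ]
```

Contact is light, about 1 N. I'll continue along the arc.

Call:
send_rows([
  {"tx":-0.03,"ty":-0.23,"tz":0.02,"turn":0,"grip":0},
  {"tx":-0.02,"ty":-0.2,"tz":0,"turn":0,"grip":0},
  {"tx":0.01,"ty":-0.2,"tz":0,"turn":0,"grip":0},
  {"tx":0.04,"ty":-0.21,"tz":0,"turn":0,"grip":0},
  {"tx":0.08,"ty":-0.2,"tz":0,"turn":0,"grip":0},
  {"tx":0,"ty":0,"tz":0,"turn":0,"grip":0},
])

```text
time: 21.42
position: [0.5932, 0.0637, 0.1885]
tool_rot: [-2.206, -2.234, 0.0]
ft_force: [0.9, -0.2, -0.9]
grip_width: 0.003
grip_force: 0.0
```

```bash
python3 - <<'E'
from sw import *
s=ctrl.get_state();print(s["position"],s["ft_force"],delta(path(.75,-.001)))
E
```

```text
[0.59322584 0.0636506  0.18849326] [ 0.86370641 -0.20530141 -0.91477672] [ 0.10930579 -0.18709016  0.00858761]
```

Call:
send_rows([
  {"tx":0.11,"ty":-0.19,"tz":0,"turn":0,"grip":0},
  {"tx":0.15,"ty":-0.18,"tz":0,"turn":0,"grip":0},
  {"tx":0.18,"ty":-0.15,"tz":0,"turn":0,"grip":0},
  {"tx":0.21,"ty":-0.13,"tz":0,"turn":0,"grip":0},
  {"tx":0.2,"ty":-0.08,"tz":0,"turn":0,"grip":0},
  {"tx":0,"ty":0,"tz":0,"turn":0,"grip":0},
])

```text
time: 22.18
position: [0.5493, 0.1153, 0.1884]
tool_rot: [-2.204, -2.236, 0.0]
ft_force: [-0.5, -0.8, -0.5]
grip_width: 0.007
grip_force: 0.0
```

```bash
python3 - <<'E'
from sw import *
s=ctrl.get_state();print(s["position"],s["ft_force"],delta(path(0,-.001)))
d=shot("side")
cv2.imwrite("pics/s8.png",cv2.resize(d["pixels"][100:260,200:360],(500,500),interpolation=cv2.INTER_CUBIC)[...,::-1])
E
```

```text
[0.54925239 0.1153492  0.18838849] [-0.49383828 -0.77116208 -0.50963118] [ 0.24020074 -0.06287018  0.00677005]
```

View pics/s8.png

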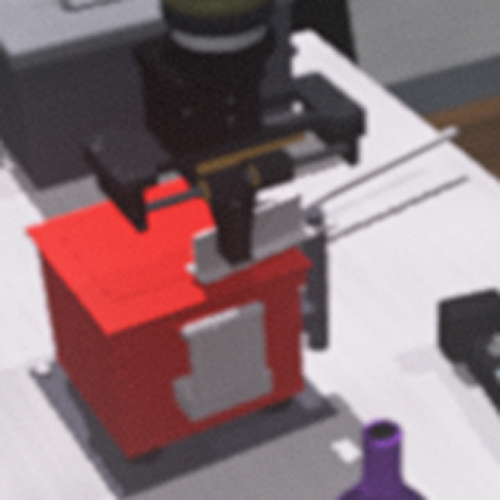

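The clamp lies nearly home over the lid, with the fingers on its front side at (235,240). I've now viewed 11 pictures, one more than the 10 allowed, so I'll finish by force feel.

Call:
send_rows([
  {"tx":0.15,"ty":-0.04,"tz":0,"turn":0,"grip":0},
  {"tx":0.08,"ty":-0.02,"tz":0,"turn":0,"grip":0},
  {"tx":0,"ty":0,"tz":0,"turn":0,"grip":0},
])

```text
time: 22.6
position: [0.5462, 0.1277, 0.1885]
tool_rot: [-2.208, -2.235, 0.0]
ft_force: [-0.6, 0.1, 1.0]
grip_width: 0.006
grip_force: 0.0
```

Call:
send_rows([
  {"tx":0.04,"ty":0,"tz":0,"turn":0,"grip":0},
  {"tx":0,"ty":0,"tz":0,"turn":0,"grip":0},
])

```text
time: 22.85
position: [0.5462, 0.1294, 0.1885]
tool_rot: [-2.209, -2.234, 0.0]
ft_force: [-0.7, -0.2, -0.2]
grip_width: 0.005
grip_force: 0.1
```

Call:
send_rows([
  {"tx":0.04,"ty":0,"tz":0,"turn":0,"grip":0},
  {"tx":0,"ty":0,"tz":0,"turn":0,"grip":0},
])

```text
time: 23.1
position: [0.5462, 0.1296, 0.1885]
tool_rot: [2.209, 2.231, -0.004]
ft_force: [-0.8, -4.9, 2.0]
grip_width: 0.002
grip_force: 2.4
```

Call:
send_rows([
  {"tx":0.03,"ty":0,"tz":0,"turn":0,"grip":0},
  {"tx":0,"ty":0,"tz":0,"turn":0,"grip":0},
])

```text
time: 23.35
position: [0.5462, 0.1297, 0.1885]
tool_rot: [2.21, 2.229, -0.007]
ft_force: [-0.4, -7.9, 0.9]
grip_width: 0.008
grip_force: 3.8
```

It has stalled against the stop at y = 0.1297, the predicted home position. Backing off and rising.

Call:
send_rows([
  {"tx":-0.2,"ty":0,"tz":0,"turn":0,"grip":0},
  {"tx":-0.3,"ty":0,"tz":0,"turn":0,"grip":0},
  {"tx":0,"ty":0,"tz":-0.5,"turn":0,"grip":0},
  {"tx":0,"ty":0,"tz":-1,"turn":0,"grip":0},
  {"tx":0,"ty":0,"tz":-1,"turn":0,"grip":0},
  {"tx":-0.9,"ty":0,"tz":0,"turn":0,"grip":0},
  {"tx":-0.9,"ty":0,"tz":0,"turn":0,"grip":0},
  {"tx":-0.9,"ty":0,"tz":0,"turn":0,"grip":0},
  {"tx":0,"ty":0,"tz":0,"turn":0,"grip":0},
  {"tx":0,"ty":0,"tz":0,"turn":0,"grip":0},
])

```text
time: 24.6
position: [0.5484, -0.0584, 0.3385]
tool_rot: [-2.209, -2.233, -0.002]
ft_force: [-0.2, 0.4, -0.2]
grip_width: 0.005
grip_force: 0.0
```

```bash
python3 - <<'E'
from h import *
t=shot("top");x=(.5225,.190,.023)
g=t["hsv"][...,1].astype(float)
for a in(0,.1,.2):
    P=[[.108-np.cos(a)*r,-.05-np.sin(a)*r,.175] for r in np.linspace(.06,.11,30)]
    uv=proj(t,tw(*x,P)).astype(np.float32);print(a,[cv2.remap(g.astype(np.float32),uv[:,:1]+o,uv[:,1:],1).mean().round() for o in range(-6,7,2)])
print(ctrl.get_state()["position"])
print(ctrl.close_job())
E
```

```text
0 [np.float32(242.0), np.float32(141.0), np.float32(9.0), np.float32(12.0), np.float32(13.0), np.float32(11.0), np.float32(53.0)]
0.1 [np.float32(29.0), np.float32(11.0), np.float32(16.0), np.float32(12.0), np.float32(33.0), np.float32(195.0), np.float32(247.0)]
0.2 [np.float32(13.0), np.float32(12.0), np.float32(35.0), np.float32(134.0), np.float32(232.0), np.float32(246.0), np.float32(246.0)]
[ 0.5485317  -0.057288    0.33842545]
the job is handed in; nothing more can be done
None
```

The job is handed in, verdict not shown: the rose is upright in the tub, the lid snapped shut (18 N, then 20 N to seat it) and the clamp is against its stop; I viewed 11 pictures, one over the limit of 10.

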